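# Put the office hand stamps back in their tray

### The job

Put the four hand stamps that have a place in the tray back into it: each stamp upright and fully down in the well that has its foot's shape and size (large round, small round, square, oblong). Leave the stamp with the triangular foot and the steel paperweight standing where they are, for they do not belong in the tray.

Things in the scene. Friction and masses are not known exactly. Their poses are not given: they have to be found in the camera images.
- stamp_big_round_mid (a point): Hand stamp with a pale wooden round foot 54 mm across (rubber underneath), about 90 g. It stands upright on the desk; total height 76 mm: foot 18 mm thick, above it a round turned wooden handle on the foot's centre, with a neck 16 mm across and, 48 to 72 mm above the underside, a straight round knob 25 mm across to grip. This point is on the handle's axis, 38 mm above the underside (22 mm below the knob's middle); z up.
- stamp_small_round_mid (a point): Hand stamp with a pale wooden round foot 34 mm across (rubber underneath), about 50 g. It stands upright on the desk; total height 76 mm: foot 18 mm thick, above it a round turned wooden handle on the foot's centre, with a neck 16 mm across and, 48 to 72 mm above the underside, a straight round knob 25 mm across to grip. This point is on the handle's axis, 38 mm above the underside (22 mm below the knob's middle); z up.
- stamp_square_mid (a point): Hand stamp with a pale wooden square foot 42 x 42 mm (rubber underneath), about 80 g. It stands upright on the desk; total height 76 mm: foot 18 mm thick, above it a round turned wooden handle on the foot's centre, with a neck 16 mm across and, 48 to 72 mm above the underside, a straight round knob 25 mm across to grip. This point is on the handle's axis, 38 mm above the underside (22 mm below the knob's middle); z up; x and y along the sides.
- stamp_oblong_mid (a point): Hand stamp with a pale wooden oblong foot 60 x 26 mm (rubber underneath), about 70 g. It stands upright on the desk; total height 76 mm: foot 18 mm thick, above it a round turned wooden handle on the foot's centre, with a neck 16 mm across and, 48 to 72 mm above the underside, a straight round knob 25 mm across to grip. This point is on the handle's axis, 38 mm above the underside (22 mm below the knob's middle); z up; x along the long side.
- well_big_round (a point): The round well 70 mm across in a 90 x 90 mm light grey insert in the stamp tray. This point is the centre of the well's floor (dark), which is 9 mm above the desk and 10 mm below the insert's top; the four inserts fill a 192 mm square grey tray fixed to the desk (its rim 20 mm above the desk, well centres 90.5 mm apart along its sides), in an order that differs every time; z up.
- well_small_round (a point): The round well 50 mm across in a 90 x 90 mm light grey insert in the stamp tray. This point is the centre of the well's floor (dark), which is 9 mm above the desk and 10 mm below the insert's top; the four inserts fill a 192 mm square grey tray fixed to the desk (its rim 20 mm above the desk, well centres 90.5 mm apart along its sides), in an order that differs every time; z up.
- well_square (a point): The square well 58 x 58 mm in a 90 x 90 mm light grey insert in the stamp tray. This point is the centre of the well's floor (dark), which is 9 mm above the desk and 10 mm below the insert's top; the four inserts fill a 192 mm square grey tray fixed to the desk (its rim 20 mm above the desk, well centres 90.5 mm apart along its sides), in an order that differs every time; x and y along the sides; z up.
- well_oblong (a point): The oblong well 76 x 42 mm in a 90 x 90 mm light grey insert in the stamp tray. This point is the centre of the well's floor (dark), which is 9 mm above the desk and 10 mm below the insert's top; the four inserts fill a 192 mm square grey tray fixed to the desk (its rim 20 mm above the desk, well centres 90.5 mm apart along its sides), in an order that differs every time; x along the long side; z up.
- stamp_triangle_mid (a point): Look-alike that stays: hand stamp with a pale wooden triangular foot, 59 mm sides, corners 34 mm from the axis; no well has its shape. It stands upright on the desk; total height 76 mm: foot 18 mm thick, above it a round turned wooden handle on the foot's centre, with a neck 16 mm across and, 48 to 72 mm above the underside, a straight round knob 25 mm across to grip. This point is on the handle's axis, 38 mm above the underside (22 mm below the knob's middle); z up.
- paperweight_mid (a point): Look-alike that stays: paperweight, a plain steel bar 90 x 32 mm with the same handle, about 300 g. It stands upright on the desk; total height 76 mm: foot 18 mm thick, above it a round turned wooden handle on the foot's centre, with a neck 16 mm across and, 48 to 72 mm above the underside, a straight round knob 25 mm across to grip. This point is on the handle's axis, 38 mm above the underside (22 mm below the knob's middle); z up; x along the bar.

How it is judged (in metres and radians):
At the end, for the whole second after the job is handed in: Each of the four stamps stands released, at rest and upright (within 0.1 rad) with its foot on the floor of its own well (within 3 mm in height and 14 mm sideways); the triangular stamp and the paperweight are within 20 mm of where they stood (horizontal distance between stamp_big_round_mid and well_big_round below 0.014 m and z of stamp_big_round_mid in the frame of well_big_round between 0.034 and 0.041 m and angle between each of stamp_big_round_mid, stamp_small_round_mid, stamp_square_mid, stamp_oblong_mid's own z axis and vertical below 0.1 rad and linear speed of each of stamp_big_round, stamp_small_round, stamp_square, stamp_oblong below 0.02 m/s and horizontal distance between stamp_small_round_mid and well_small_round below 0.014 m and z of stamp_small_round_mid in the frame of well_small_round between 0.034 and 0.041 m and horizontal distance between stamp_square_mid and well_square below 0.014 m and z of stamp_square_mid in the frame of well_square between 0.034 and 0.041 m and horizontal distance between stamp_oblong_mid and well_oblong below 0.014 m and z of stamp_oblong_mid in the frame of well_oblong between 0.034 and 0.041 m and distance of each of stamp_triangle_mid, paperweight_mid from where it was at the start of the episode below 0.02 m); the robot touches nothing.
It fails at once if the triangular stamp or the paperweight is moved more than 20 mm (distance of any of stamp_triangle_mid, paperweight_mid from where it was at the start of the episode above 0.02 m).
It also fails if it takes over 93 s, if anything falls off the work surface, if the arm or the gripper's body presses on something with over 40 N, if the wrist force passes 120 N, or if a joint passes its speed limit or range.

### The arm

A 6-joint arm with a two-finger parallel gripper is mounted at the origin on the work surface. World frame = base frame: x ahead of the robot, y to its left, z up, the work surface at z = 0. Lengths are in m, angles in degrees, forces in N, time in s.
With the tool pointing down it reaches from about 0.4 to 0.825 m from the base axis. Payload 7 kg.
Tool frame: the origin (TCP) lies on the centre line of the jaws, within the pads' length; the fingertips stand 22 mm ahead of it and the grasp point (between the pads) lies 3 mm ahead of it; z points along the fingers, y is the line along which they close (so a half turn about z gives the same grasp; the last joint's range is limited). The gripper opens to 88 mm and grips with 3 to 60 N. Pads are 19 mm wide; open, the fingers measure 130 mm over their backs; the gripper's body (78 mm by 193 mm) begins 47 mm behind the grasp point.
Start: joints at [88.241, 20.546, 0.682, 0, -70.136, -16.507], TCP at [0.212, 0.641, 0.215] pointing down, gripper open.
Joint ranges: [-176.03, 176.03], [-82.01, 121.73], [-58.28, 71.71], [-173.87, 95.51], [-174.79, -0.11], [-173.66, 173.66]. Speed limits (degrees/s): [136.94, 136.94, 172.46, 180, 180, 180].

### API

Orientations are given as [roll, pitch, yaw] about the fixed x, y, z axes, in that order (R = Rz(yaw) Ry(pitch) Rx(roll)).
In Python, from plant import get_state, cams, r gives the robot as it stands.
- The arm moves only by the tool apply_moves, never from a script. Its argument "targets" is a list of rows, each an object with "dp": the shift along the world's x, y, z in m, a list of three; "yaw": the turn about the world's z in degrees. In form: [{"dp": [x, y, z], "yaw": yaw}, ...]. A call has 1 to 20 rows; each row is the pose to reach, as a shift and turn from the pose commanded when the call began; what a row does not reach only later rows make up. A row lasts 1/12 s, in which the tool goes at most 41.7 mm and 7.16 degrees, less where a joint would pass 70% of its speed; a pose out of reach is approached as far as the arm can. A call with a gripper value outside its range is refused whole. "grip" is the gripper command: -1 is fully open, 1 is shut, values between are in proportion, set as the call begins (left out, the last holds). The fingers move at their own pace and stop on an object; "squeeze" is the grip in N (left out, the last holds). Time passes only in rows, so rows that repeat a pose let the fingers close. It gives the time, the measured TCP pose, the force, the opening and the grip force at its end, in the units of the state.
- get_state(): the state, without advancing time (a new reading comes with each control period).
- cams.capture(name): name is "side" or "top" or "wrist"; returns a dict with "image" (420x560x3 uint8, red, green, blue), "range_z" (420x560 float32, m along the optical axis (not along the pixel's ray), 0 where there is no reading), "fx", "fy", "cx", "cy" (pixels), "k1" (the pictures are not rectified: a ray, as slopes to the right and down, at radius r is drawn at 1 + k1 r^2 times it, then the intrinsics apply), "R" (3x3) and "t" (3): a world point X has camera coordinates R X + t; the wrist camera has in their place "T_tool_cam" (4x4, takes a point from camera to tool coordinates, whose origin is the TCP and whose axes are the flange's). Camera axes: x right, y down, z forward; pixel columns grow to the right and rows downward; lengths in m; the calibration is good to about 2 mm. A picture is of the moment at which its call begins: read the wrist's pose just before it.
- r.close_job(): hands the job in; it is judged then, once.
The state is a dict: "time_s": time; "joints": joint angles; "qd": joint speeds; "joint_torque": joint torques, N m; "tcp_pos": TCP position; "eef_rot": TCP orientation; "contact_force": force on the tool from outside, world axes, zero at the start; "moment": the same for the moment, N m; "gripper_width": finger opening in m; "gripper_force": force on a finger pad.
Only numpy, scipy, OpenCV 4.12 (cv2) and the standard library are available. Lean on these libraries where they do the work, as an engineer would, in place of code of your own. Each camera call takes 0.05 s, during which the arm holds its last target. There are 200 camera calls.

## Working session

There is one attempt and no reset: what is moved stays moved. The work goes in short steps, Python scripts to look and compute and a tool call to move; the robot and the scene stay as the last step left them, time stands still between calls to the robot, and variables do not carry over. Pictures are saved under pics/ and viewed, at most 14 in all, crops included, and the job is handed in when it is done.

Besides the shell and the picture viewer there is one more tool, called after "Emit:" as a command line: name --argument value ..., lists and objects as JSON in quotes. apply_moves: Moves the arm, as the interface text tells. Its arguments: {"type":"object","properties":{"targets":{"type":"array","items":{"type":"object","properties":{"dp":{"type":"array","items":{"type":"number"}},"yaw":{"type":"number"}}}},"grip":{"type":"number"},"squeeze":{"type":"number"}},"required":["targets"]}

```bash
mkdir -p pics; ls; python3 - <<'E'
from plant import get_state, cams, r
import cv2, numpy as np
s=get_state(); print({k:s[k] for k in('time_s','tcp_pos','eef_rot','gripper_width')})
for n in('top','side'):
    c=cams.capture(n); cv2.imwrite(f'pics/{n}0.png',c['image'][...,::-1]); np.savez(f'{n}0.npz',**{k:v for k,v in c.items()})
    print(n,c['R'],c['t'],c['fx'],c['k1'], -np.array(c['R']).T@c['t'])
E
```

```text
pics
{'time_s': 0.0, 'tcp_pos': array([0.21139724, 0.64048764, 0.214213  ]), 'eef_rot': array([ 1.79903642e+02, -7.24321155e-03, -1.82719657e+01]), 'gripper_width': 0.08760913556991452}
top [[-0.01549453 -0.99987139 -0.00413741]
 [-0.98605359  0.01596589 -0.16566051]
 [ 0.16570526  0.00151287 -0.98617416]] [-0.01260325  0.57593665  0.96441202] 469.8108278756136 -0.1593031523240225 [ 0.40790098 -0.02325601  1.04643603]
side [[ 0.8525916  -0.52251716 -0.00796092]
 [-0.39371978 -0.63226678 -0.66725067]
 [ 0.3436165   0.57202669 -0.74479069]] [-0.48761979  0.27133693  0.64328313] 401.6013905868446 0.007236930313165671 [ 0.30152856 -0.4512075   0.65627913]
```

View pics/top0.png

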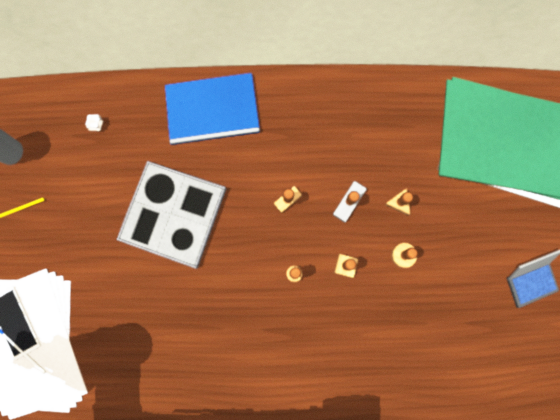

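View pics/side0.png

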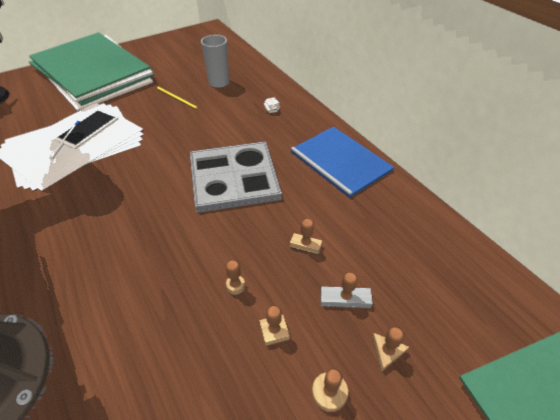

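```bash
cat > h.py <<'E'
import numpy as np, cv2
def rays(c,uv):
    K=np.array([[c['fx'],0,c['cx']],[0,c['fy'],c['cy']],[0,0,1.]],float)
    n=cv2.undistortPoints(np.asarray(uv,float).reshape(-1,1,2),K,np.array([float(c['k1']),0,0,0]))[:,0]
    return np.c_[n,np.ones(len(n))]
def pose(c): R=np.asarray(c['R']); return R.T, -R.T@np.asarray(c['t'])
def plane(c,uv,z,P=None):
    R,o=P or pose(c); d=rays(c,uv)@R.T
    return o+d*((z-o[2])/d[:,2])[:,None]
def cloud(c,P=None):
    R,o=P or pose(c); H,W=c['range_z'].shape
    uv=np.stack(np.meshgrid(np.arange(W),np.arange(H)),-1).reshape(-1,2)
    X=o+(rays(c,uv)*c['range_z'].reshape(-1,1))@R.T
    X[c['range_z'].reshape(-1)==0]=np.nan
    return X.reshape(H,W,3)
E
python3 - <<'E'
from h import *
for n in('top','side'):
    c=dict(np.load(n+'0.npz')); X=cloud(c); Z=X[...,2]
    inr=(np.hypot(X[...,0],X[...,1])<0.85)&(X[...,0]>.25)
    # knobs: tops in band
    print(n,'desk z',np.nanmedian(Z[inr]),np.nanstd(Z[inr&(abs(Z)<.01)]))
    m=(inr&(Z>.045)&(Z<.09)).astype(np.uint8)
    k,l,st,ce=cv2.connectedComponentsWithStats(m)
    for i in range(1,k):
        if st[i,4]>30:
            p=X[l==i]; q=(p.min(0)+p.max(0))/2; print('knob',ce[i].round(1),st[i,4],p.mean(0).round(4),q.round(4),p.max(0)[2].round(4))
    # feet
    hsv=cv2.cvtColor(c['image'],cv2.COLOR_RGB2HSV); 
    g=(((hsv[...,2]>140)&((hsv[...,1]<150))|((hsv[...,1]<170)&(hsv[...,2]>180)))&inr&(Z<.05)).astype(np.uint8)
    cs,_=cv2.findContours(g,cv2.RETR_EXTERNAL,cv2.CHAIN_APPROX_NONE)
    for q in cs:
        if cv2.contourArea(q)>120:
            w=plane(c,q[:,0],.018)[:,:2]
            (x,y),(a,b),t=cv2.minAreaRect((w*1000).astype(np.float32)); h=cv2.approxPolyDP(cv2.convexHull(q),3,True)[:,0]
            print('foot',q[:,0].mean(0).round(),round(x,1),round(y,1),'size',round(a,1),round(b,1),'ang',round(t,1))
    # wells
    d=((hsv[...,2]<70)&(Z<.03)&inr).astype(np.uint8)
    cs,_=cv2.findContours(d,cv2.RETR_EXTERNAL,cv2.CHAIN_APPROX_NONE)
    for q in cs:
        if cv2.contourArea(q)>150:
            w=plane(c,q[:,0],.019)[:,:2]
            (x,y),(a,b),t=cv2.minAreaRect((w*1000).astype(np.float32))
            print('dark',q[:,0].mean(0).round(),round(x,1),round(y,1),'size',round(a,1),round(b,1),'ang',round(t,1))
E
```

```text
top desk z 0.0009445727762822376 0.0023045537547828486
knob [287.9 195.1] 127 [ 0.6055 -0.0545  0.0722] [ 0.6068 -0.0545  0.0637] 0.0802
knob [353.1 197.1] 135 [ 0.599  -0.193   0.0716] [ 0.6002 -0.1943  0.0645] 0.0817
knob [405.8 197.9] 134 [ 0.5957 -0.3072  0.0718] [ 0.597  -0.3089  0.0636] 0.081
knob [410.  253.3] 149 [ 0.4772 -0.3092  0.0715] [ 0.4778 -0.3117  0.0654] 0.0811
knob [536.6 261.8] 236 [ 0.45   -0.6004  0.0675] [ 0.4497 -0.6051  0.0658] 0.0865
knob [349.6 264. ] 132 [ 0.4578 -0.1796  0.0731] [ 0.458  -0.1811  0.065 ] 0.0828
knob [294.8 272.2] 119 [ 0.4431 -0.0654  0.0749] [ 0.4435 -0.066   0.0668] 0.0822
foot [ 36. 320.] 354.0 516.2 size 206.9 190.1 ang 1.5
foot [539. 279.] 410.7 -635.0 size 74.3 141.6 ang 18.2
foot [346. 265.] 457.9 -180.6 size 46.3 46.6 ang 74.0
foot [404. 255.] 477.1 -309.5 size 58.4 53.1 ang 11.2
foot [400. 202.] 597.6 -302.6 size 60.0 52.4 ang 3.7
foot [288. 199.] 609.0 -54.9 size 30.4 63.7 ang 40.0
foot [349. 200.] 601.1 -193.6 size 37.4 97.7 ang 56.0
foot [171. 214.] 580.3 208.6 size 196.2 197.8 ang 70.5
foot [472. 171.] 659.5 -483.7 size 194.4
[... 1037 characters left out ...]
 64.1
foot [274. 329.] 456.2 -182.2 size 45.8 43.7 ang 71.8
foot [363. 294.] 623.7 -211.3 size 30.6 34.3 ang 58.3
foot [335. 296.] 587.2 -185.0 size 32.9 58.5 ang 58.2
foot [305. 242.] 606.6 -56.9 size 32.6 62.2 ang 40.1
foot [233. 174.] 580.1 207.7 size 191.2 192.9 ang 70.1
foot [333. 163.] 795.6 112.1 size 83.9 209.1 ang 6.8
foot [ 96. 118.] 354.9 588.7 size 375.1 210.6 ang 86.4
foot [86. 84.] 386.1 802.5 size 112.2 96.3 ang 12.1
dark [216. 188.] 520.3 175.5 size 40.5 37.5 ang 7.8
dark [255. 183.] 604.7 144.2 size 45.6 53.2 ang 69.9
dark [212. 163.] 550.2 259.7 size 27.6 71.2 ang 70.4
dark [249. 158.] 635.4 228.4 size 55.8 58.6 ang 28.0
dark [ 88. 126.] 330.6 568.4 size 132.6 59.4 ang 29.4
```

Emit:
apply_moves --targets '[{"dp": [0.2, -0.35, -0.02], "yaw": -15}, {"dp": [0.2, -0.35, -0.02], "yaw": -15}, {"dp": [0.2, -0.35, -0.02], "yaw": -15}, {"dp": [0.2, -0.35, -0.02], "yaw": -15}, {"dp": [0.2, -0.35, -0.02], "yaw": -15}, {"dp": [0.2, -0.35, -0.02], "yaw": -15}, {"dp": [0.2, -0.35, -0.02], "yaw": -15}, {"dp": [0.2, -0.35, -0.02], "yaw": -15}, {"dp": [0.2, -0.35, -0.02], "yaw": -15}, {"dp": [0.395, -0.697, -0.05], "yaw": -30}, {"dp": [0.395, -0.697, -0.05], "yaw": -30}, {"dp": [0.395, -0.697, -0.05], "yaw": -30}, {"dp": [0.395, -0.697, -0.05], "yaw": -30}, {"dp": [0.395, -0.697, -0.05], "yaw": -30}, {"dp": [0.395, -0.697, -0.05], "yaw": -30}, {"dp": [0.395, -0.697, -0.05], "yaw": -30}, {"dp": [0.395, -0.697, -0.05], "yaw": -30}, {"dp": [0.395, -0.697, -0.05], "yaw": -30}, {"dp": [0.395, -0.697, -0.05], "yaw": -30}, {"dp": [0.395, -0.697, -0.05], "yaw": -30}]' --grip -0.2 --squeeze 25

```text
time_s: 1.77
tcp_pos: [0.6078, -0.0606, 0.1637]
eef_rot: [179.9, 0.0, -48.4]
contact_force: [-0.1, 0.7, 0.5]
gripper_width: 0.0524
gripper_force: 0.0
```

```bash
cat > w.py <<'E'
from plant import get_state, cams
from h import *
from scipy.spatial.transform import Rotation as Ro
import sys
cams.capture('side')
s=get_state(); c=cams.capture('wrist'); T=np.asarray(c['T_tool_cam'])
Rt=Ro.from_euler('xyz',s['eef_rot'],degrees=True).as_matrix()
P=(Rt@T[:3,:3],Rt@T[:3,3]+s['tcp_pos'])
print(np.round(s['tcp_pos'],4),s['time_s'],s['eef_rot'].round(1),'cam at',P[1].round(3))
cv2.imwrite(f'pics/w_{sys.argv[1]}.png',c['image'][...,::-1])
X=cloud(c,P); Z=X[...,2]
m=((Z>.058)&(Z<.09)).astype(np.uint8)
k,l,st,ce=cv2.connectedComponentsWithStats(m)
for i in range(1,k):
    if st[i,4]>150:
        p=X[l==i]; t=p[p[:,2]>np.median(p[:,2])-.004]
        cs,_=cv2.findContours(((l==i)).astype(np.uint8),0,cv2.CHAIN_APPROX_NONE)
        print('knob',ce[i].round(),st[i,4],'mean',t.mean(0).round(4),'mid',((t.min(0)+t.max(0))/2).round(4),'ext',np.ptp(t,0).round(3))
E
python3 w.py a
```

```text
[ 0.6076 -0.0603  0.1635] 1.8167 [179.9   0.  -48.5] cam at [ 0.655 -0.114  0.334]
knob [402.  95.] 1013 mean [ 0.6007 -0.1937  0.0758] mid [ 0.6001 -0.1946  0.0755] ext [0.024 0.025 0.007]
knob [281. 214.] 712 mean [ 0.6079 -0.0567  0.0759] mid [ 0.6072 -0.0559  0.0753] ext [0.024 0.024 0.007]
knob [500. 221.] 883 mean [ 0.4592 -0.1798  0.0757] mid [ 0.4567 -0.1806  0.075 ] ext [0.025 0.025 0.008]
```

View pics/w_a.png

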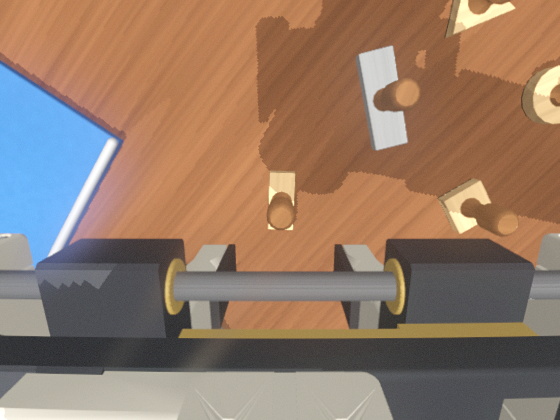

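Emit:
apply_moves --targets '[{"dp": [0, 0.004, -0.03], "yaw": 0}, {"dp": [0, 0.004, -0.055], "yaw": 0}, {"dp": [0, 0.004, -0.08], "yaw": 0}, {"dp": [0, 0.004, -0.1], "yaw": 0}, {"dp": [0, 0.004, -0.1], "yaw": 0}, {"dp": [0, 0.004, -0.1], "yaw": 0}]'

```text
time_s: 2.37
tcp_pos: [0.6057, -0.0514, 0.0647]
eef_rot: [179.9, 0.1, -48.2]
contact_force: [-0.1, -0.2, 1.2]
gripper_width: 0.0528
gripper_force: 0.0
```

Emit:
apply_moves --targets '[{"dp": [0, 0, 0], "yaw": 0}, {"dp": [0, 0, 0], "yaw": 0}, {"dp": [0, 0, 0], "yaw": 0}, {"dp": [0, 0, 0], "yaw": 0}, {"dp": [0, 0, 0], "yaw": 0}, {"dp": [0, 0, 0], "yaw": 0}, {"dp": [0, 0, 0], "yaw": 0}, {"dp": [0, 0, 0], "yaw": 0}]' --grip 1

```text
time_s: 3.03
tcp_pos: [0.6066, -0.0521, 0.0652]
eef_rot: [-180.0, -0.0, -48.3]
contact_force: [-0.5, -0.4, 0.3]
gripper_width: 0.0045
gripper_force: 0.0
```

```bash
python3 w.py b; python3 - <<'E'
from plant import cams,get_state
import cv2
for i in range(3): 
    cams.capture('side'); s=get_state(); print(s['tcp_pos'],s['gripper_width'],s['gripper_force'],s['joints'])
c=cams.capture('side'); cv2.imwrite('pics/s_b.png',cv2.resize(c['image'][150:330,220:460,::-1],None,fx=3,fy=3))
E
```

```text
[ 0.6066 -0.0521  0.0652] 3.0833 [180.    0.  -48.3] cam at [ 0.654 -0.106  0.235]
knob [484.  62.] 2916 mean [ 0.6015 -0.193   0.0757] mid [ 0.6004 -0.1943  0.0752] ext [0.026 0.025 0.008]
knob [285. 242.] 966 mean [ 0.6127 -0.0602  0.0781] mid [ 0.6114 -0.0581  0.0806] ext [0.019 0.02  0.019]
knob [486. 406.] 454 mean [ 0.442  -0.0632  0.0766] mid [ 0.4419 -0.0641  0.0756] ext [0.019 0.019 0.006]
[ 0.60655628 -0.05207142  0.06513929] 0.000972426483595899 0.0 [ 1.34576552e+01  2.20554202e+01 -1.85605424e+01  6.72918576e-04
 -4.93892121e+01  2.82726416e+01]
[ 0.60654363 -0.05208298  0.06510209] 0.0005684781189207299 0.0 [ 1.34568562e+01  2.20579650e+01 -1.85624395e+01  7.19184749e-04
 -4.93867989e+01  2.82729389e+01]
[ 0.60655264 -0.05207985  0.0651073 ] 0.0003837923357250577 0.0 [ 1.34565800e+01  2.20577426e+01 -1.85616583e+01 -2.94801891e-06
 -4.93864970e+01  2.82734401e+01]
```

View pics/s_b.png

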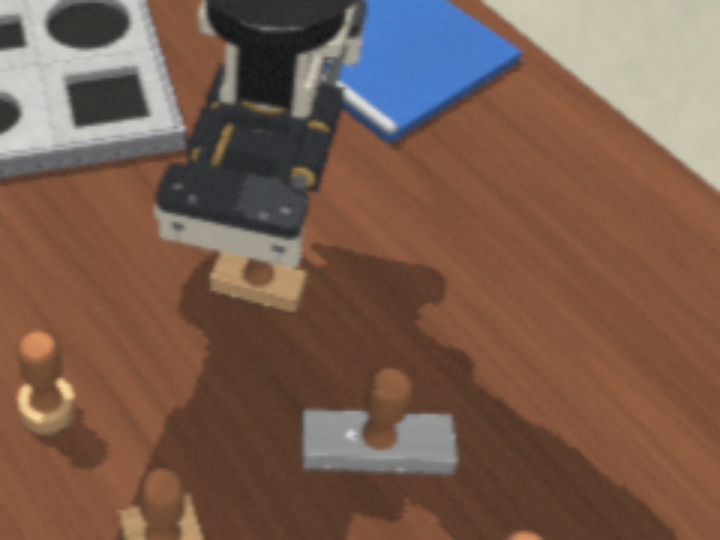

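View pics/w_b.png

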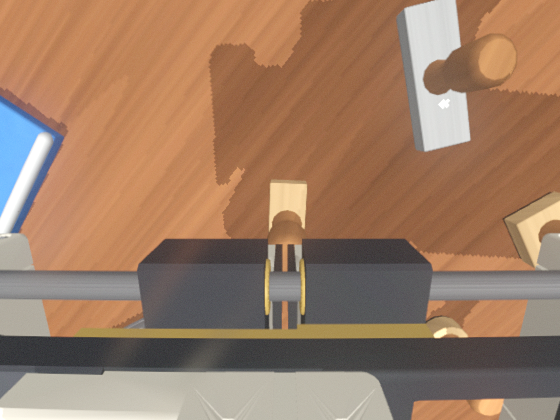

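Emit:
apply_moves --targets '[{"dp": [0, 0, 0], "yaw": 0}, {"dp": [0, 0, 0], "yaw": 0}, {"dp": [0, 0, 0], "yaw": 0}, {"dp": [0, 0, 0], "yaw": 0}, {"dp": [0, 0, 0], "yaw": 0}, {"dp": [0, 0, 0.03], "yaw": 0}, {"dp": [0, 0, 0.06], "yaw": 0}, {"dp": [0, 0, 0.1], "yaw": 0}, {"dp": [0, 0, 0.1], "yaw": 0}, {"dp": [0, 0, 0.1], "yaw": 0}, {"dp": [0, 0, 0.1], "yaw": 0}]' --grip -0.2

```text
time_s: 4.25
tcp_pos: [0.6064, -0.0519, 0.1653]
eef_rot: [-180.0, 0.0, -48.3]
contact_force: [0.2, -0.2, -0.9]
gripper_width: 0.0524
gripper_force: 0.0
```

```bash
python3 w.py c; python3 - <<'E'
from plant import cams,get_state
from h import *
s=get_state();print(s['tcp_pos'])
c=cams.capture('top');X=cloud(c);Z=X[...,2]
# gripper in top view: any points between .1 and .2 high near tcp
m=((Z>.045)&(Z<.09)&(np.hypot(X[...,0]-.61,X[...,1]+.06)<.06)); print(m.sum(),X[m].mean(0))
c=cams.capture('side'); X=cloud(c);Z=X[...,2]
m=((Z>.045)&(Z<.09)&(np.hypot(X[...,0]-.61,X[...,1]+.06)<.06)); print(m.sum(),X[m].mean(0))
m=((Z>.12)&(Z<.18)&(np.hypot(X[...,0]-.61,X[...,1]+.06)<.1)); print('fingers',m.sum(),X[m].mean(0),X[m].min(0),X[m].max(0))
cv2.imwrite('pics/s_c.png',cv2.resize(c['image'][100:330,180:460,::-1],None,fx=2.5,fy=2.5))
E
```

```text
[ 0.606  -0.052   0.1645] 4.3 [180.    0.  -48.3] cam at [ 0.654 -0.106  0.335]
knob [408.  86.] 1006 mean [ 0.6008 -0.1935  0.0758] mid [ 0.6    -0.1945  0.0755] ext [0.025 0.025 0.008]
knob [286. 206.] 717 mean [ 0.6078 -0.0565  0.0757] mid [ 0.6074 -0.0557  0.0752] ext [0.025 0.025 0.007]
knob [505. 213.] 905 mean [ 0.4591 -0.1799  0.0756] mid [ 0.4574 -0.1809  0.0747] ext [0.024 0.025 0.008]
[ 0.60582742 -0.05205471  0.16407489]
35 [ 0.60529271 -0.04913323  0.07042363]
203 [ 0.60340123 -0.0598157   0.06747978]
fingers 8 [ 0.57535677 -0.07999047  0.17888172] [ 0.56906466 -0.08767804  0.17727206] [ 0.58150301 -0.07383695  0.17991013]
```

View pics/s_c.png

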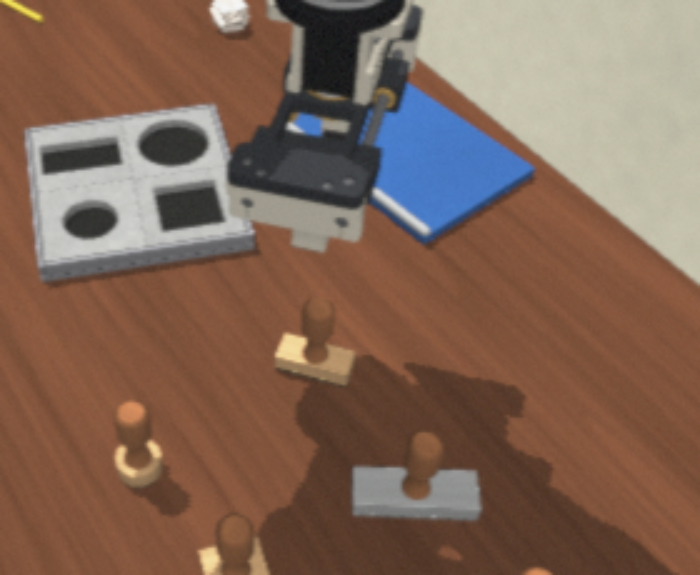

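```bash
python3 - <<'E'
from plant import cams,get_state
from h import *
s=get_state();c=cams.capture('side')
for z in(.1425,.18):print(s['tcp_pos'],plane(c,[[304,196],[297,196],[311,199]],z))
w=cams.capture('wrist');print(np.round(w['T_tool_cam'],3), w['fx'],w['cx'],w['cy'])
X=cloud(w,(np.asarray(w['T_tool_cam'])[:3,:3],np.asarray(w['T_tool_cam'])[:3,3]))
for (u,v) in [(200,250),(225,252),(350,250),(370,250),(215,300),(355,300),(228,320)]: print(u,v,X[v,u].round(4))
i=c['image'][120:260,230:370]; cv2.imwrite('pics/s_d.png',cv2.resize(i[...,::-1],None,fx=4,fy=4,interpolation=cv2.INTER_CUBIC))
X=cloud(c)
for v in range(170,205,4): print(v,X[v,304].round(3))
E
```

```text
[ 0.60593173 -0.05212394  0.16392638] [[ 0.60304706 -0.04719731  0.1425    ]
 [ 0.59244408 -0.04058432  0.1425    ]
 [ 0.6093942  -0.05991736  0.1425    ]]
[ 0.60593173 -0.05212394  0.16392638] [[ 0.58103966 -0.07668544  0.18      ]
 [ 0.57121058 -0.07055512  0.18      ]
 [ 0.58692353 -0.08847706  0.18      ]]
[[-0.001 -0.965 -0.263  0.072]
 [ 1.    -0.001  0.001  0.   ]
 [-0.001 -0.263  0.965 -0.17 ]
 [ 0.     0.     0.     1.   ]] 317.16995714611176 284.44064510933043 211.4483200801663
200 250 [ 0.0121 -0.0414 -0.0239]
225 252 [ 0.011  -0.0291 -0.0236]
350 250 [ 0.0122  0.0329 -0.0242]
370 250 [-0.0646  0.0974  0.1638]
215 300 [ 0.0262 -0.0184 -0.0939]
355 300 [ 0.0267  0.0193 -0.0949]
228 320 [-0.1549 -0.0677  0.1633]
170 [ 0.548 -0.118  0.285]
174 [ 0.544 -0.123  0.283]
178 [ 0.543 -0.125  0.278]
182 [ 0.545 -0.123  0.268]
186 [ 0.548 -0.119  0.255]
190 [ 0.549 -0.119  0.247]
194 [ 0.575 -0.084  0.194]
198 [ 0.577 -0.082  0.182]
202 [0.676 0.049 0.   ]
```

View pics/s_d.png

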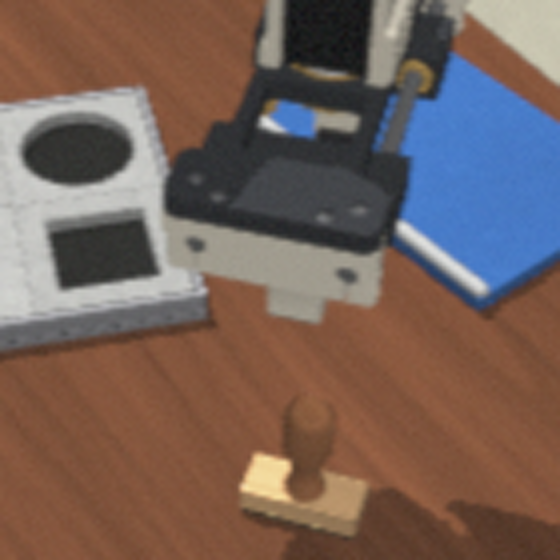

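Emit:
apply_moves --targets '[{"dp": [0.001, -0.0045, -0.03], "yaw": 0}, {"dp": [0.001, -0.0045, -0.06], "yaw": 0}, {"dp": [0.001, -0.0045, -0.09], "yaw": 0}, {"dp": [0.001, -0.0045, -0.11], "yaw": 0}, {"dp": [0.001, -0.0045, -0.125], "yaw": 0}, {"dp": [0.001, -0.0045, -0.138], "yaw": 0}, {"dp": [0.001, -0.0045, -0.138], "yaw": 0}, {"dp": [0.001, -0.0045, -0.138], "yaw": 0}, {"dp": [0.001, -0.0045, -0.138], "yaw": 0}]'

```text
time_s: 5.3
tcp_pos: [0.6081, -0.0565, 0.0277]
eef_rot: [-180.0, -0.0, -48.2]
contact_force: [0.7, -0.4, 0.1]
gripper_width: 0.0527
gripper_force: 0.0
```

```bash
python3 - <<'E'
from plant import cams,get_state
from h import *
s=get_state();c=cams.capture('side');print(s['tcp_pos'],s['contact_force'])
X=cloud(c)
m=(np.hypot(X[...,0]-.583,X[...,1]+.083)<.035)&(X[...,2]>.025)
v,u=np.where(m); print(u.min(),u.max(),v.min(),v.max())
for vv in range(v.min(),v.max()+1,3): print(vv,X[vv,[296,302,308]].round(3).tolist())
cv2.imwrite('pics/s_e.png',cv2.resize(c['image'][180:280,240:370,::-1],None,fx=5,fy=5,interpolation=cv2.INTER_CUBIC))
E
```

```text
[ 0.60809652 -0.05652361  0.02773861] [ 0.6895463  -0.41284792  0.05865555]
286 353 0 229
0 [[0.57, -0.053, 0.479], [0.574, -0.059, 0.481], [0.58, -0.063, 0.481]]
3 [[0.567, -0.058, 0.479], [0.572, -0.063, 0.479], [0.577, -0.067, 0.479]]
6 [[0.564, -0.062, 0.477], [0.568, -0.068, 0.478], [0.572, -0.074, 0.479]]
9 [[0.562, -0.065, 0.476], [0.566, -0.072, 0.477], [0.57, -0.077, 0.478]]
12 [[0.561, -0.067, 0.473], [0.564, -0.074, 0.475], [0.568, -0.081, 0.476]]
15 [[0.561, -0.068, 0.47], [0.564, -0.076, 0.472], [0.567, -0.082, 0.474]]
18 [[0.563, -0.065, 0.466], [0.565, -0.074, 0.468], [0.568, -0.081, 0.47]]
21 [[0.562, -0.066, 0.463], [0.564, -0.076, 0.466], [0.568, -0.082, 0.467]]
24 [[0.562, -0.067, 0.46], [0.565, -0.074, 0.462], [0.568, -0.082, 0.464]]
27 [[0.562, -0.067, 0.457], [0.565, -0.075, 0.459], [0.568, -0.081, 0.46]]
30 [[0.561, -0.068, 0.454], [0.565, -0.075, 0.456], [0.568, -0.082, 0.458]]
33 [[0.561, -0.068, 0.451], [0.564, -0.076, 0.453], [0.568, -0.083, 0.454]]
36 [[0.562, -0.067, 0.447], [0.564, -0.076, 0.449], [0.568, -0.082, 0.451]]
39 [[0.562, -0.067, 0.443], [0.56
[... 4084 characters left out ...]
.149], [0.598, -0.067, 0.15]]
204 [[0.577, -0.06, 0.148], [0.586, -0.065, 0.148], [0.595, -0.071, 0.148]]
207 [[0.577, -0.061, 0.141], [0.586, -0.067, 0.142], [0.594, -0.074, 0.143]]
210 [[0.576, -0.062, 0.135], [0.658, 0.031, 0.0], [0.625, -0.033, 0.08]]
213 [[0.643, 0.032, -0.001], [0.654, 0.024, -0.001], [0.625, -0.035, 0.073]]
216 [[0.572, -0.07, 0.129], [0.58, -0.076, 0.13], [0.59, -0.08, 0.128]]
219 [[0.568, -0.076, 0.129], [0.577, -0.081, 0.129], [0.586, -0.086, 0.129]]
222 [[0.563, -0.082, 0.13], [0.573, -0.087, 0.129], [0.581, -0.093, 0.13]]
225 [[0.551, -0.1, 0.148], [0.559, -0.106, 0.149], [0.577, -0.098, 0.13]]
228 [[0.547, -0.106, 0.149], [nan, nan, nan], [0.564, -0.116, 0.148]]
```

View pics/s_e.png

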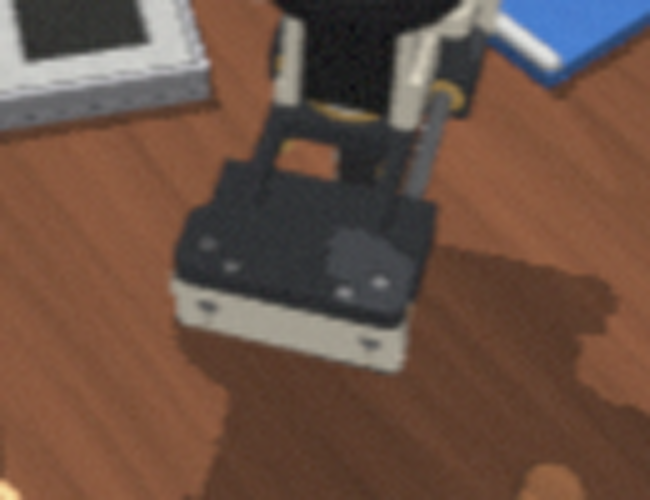

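Emit:
apply_moves --targets '[{"dp": [0, 0, 0], "yaw": 0}, {"dp": [0, 0, 0], "yaw": 0}, {"dp": [0, 0, 0], "yaw": 0}, {"dp": [0, 0, 0], "yaw": 0}, {"dp": [0, 0, 0], "yaw": 0}, {"dp": [0, 0, 0], "yaw": 0}, {"dp": [0, 0, 0], "yaw": 0}]' --grip 1

```text
time_s: 5.93
tcp_pos: [0.6077, -0.0566, 0.0274]
eef_rot: [-180.0, -0.0, -48.3]
contact_force: [0.7, 0.1, 2.5]
gripper_width: 0.0239
gripper_force: 25.0
```

Emit:
apply_moves --targets '[{"dp": [0, 0, 0.03], "yaw": 0}, {"dp": [0, 0, 0.065], "yaw": 0}, {"dp": [0, 0, 0.1], "yaw": 0}, {"dp": [-0.005, 0.03, 0.1], "yaw": 3}, {"dp": [-0.011, 0.065, 0.1], "yaw": 6}, {"dp": [-0.018, 0.105, 0.1], "yaw": 10}, {"dp": [-0.025, 0.145, 0.1], "yaw": 14}, {"dp": [-0.032, 0.185, 0.1], "yaw": 18}, {"dp": [-0.038, 0.225, 0.1], "yaw": 22}, {"dp": [-0.045, 0.26, 0.1], "yaw": 26}, {"dp": [-0.051, 0.295, 0.1], "yaw": 30}, {"dp": [-0.055, 0.3225, 0.1], "yaw": 30}, {"dp": [-0.055, 0.3225, 0.1], "yaw": 30}, {"dp": [-0.055, 0.3225, 0.1], "yaw": 30}, {"dp": [-0.055, 0.3225, 0.1], "yaw": 30}]'

```text
time_s: 7.18
tcp_pos: [0.5521, 0.2657, 0.1267]
eef_rot: [180.0, 0.0, -18.2]
contact_force: [0.1, -0.9, -0.6]
gripper_width: 0.0243
gripper_force: 25.0
```

```bash
python3 w.py d; python3 - <<'E'
from plant import cams
from h import *
i=cams.capture('side')['image'][60:220,150:330]; cv2.imwrite('pics/s_f.png',cv2.resize(i[...,::-1],None,fx=3.5,fy=3.5))
i=cv2.imread('pics/w_d.png'); cv2.imwrite('pics/wd2.png',np.vstack([i[:,:560]]))
E
```

```text
[0.5524 0.2652 0.1269] 7.2333 [180.    0.  -18.3] cam at [0.62  0.242 0.297]
```

View pics/w_d.png

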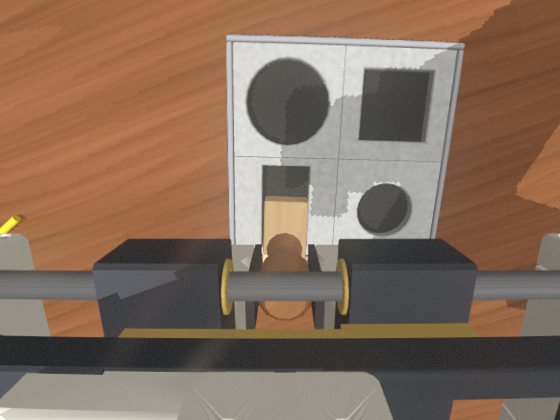

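```bash
python3 - <<'E'
from plant import cams,get_state
from h import *
from scipy.spatial.transform import Rotation as Ro
s=get_state(); c=cams.capture('wrist'); T=np.asarray(c['T_tool_cam'])
Rt=Ro.from_euler('xyz',s['eef_rot'],degrees=True).as_matrix()
P=(Rt@T[:3,:3],Rt@T[:3,3]+s['tcp_pos'])
g=(cv2.cvtColor(c['image'],cv2.COLOR_RGB2HSV)); d=((g[...,2]<85)&(g[...,1]<90)).astype(np.uint8); d[235:]=0
for q in cv2.findContours(d,0,cv2.CHAIN_APPROX_NONE)[0]:
    if cv2.contourArea(q)>500: print(q[:,0].mean(0).round(),[cv2.minAreaRect((plane(c,q[:,0],z)[:,:2]*1000).astype(np.float32)) for z in(.019,.009)])
E
```

```text
Traceback (most recent call last):
  File "h.py", line 8, in plane
    R,o=P or pose(c); d=rays(c,uv)@R.T
             ~~~~^^^
  File "h.py", line 6, in pose
    def pose(c): R=np.asarray(c['R']); return R.T, -R.T@np.asarray(c['t'])
                              ~^^^^^
KeyError: 'R'
```

```bash
python3 - <<'E'
from plant import cams,get_state
from h import *
from scipy.spatial.transform import Rotation as Ro
s=get_state(); c=cams.capture('wrist'); T=np.asarray(c['T_tool_cam'])
Rt=Ro.from_euler('xyz',s['eef_rot'],degrees=True).as_matrix()
P=(Rt@T[:3,:3],Rt@T[:3,3]+s['tcp_pos'])
g=(cv2.cvtColor(c['image'],cv2.COLOR_RGB2HSV)); d=((g[...,2]<85)&(g[...,1]<90)).astype(np.uint8); d[235:]=0
for q in cv2.findContours(d,0,cv2.CHAIN_APPROX_NONE)[0]:
    if cv2.contourArea(q)>500: print(q[:,0].mean(0).round(),[cv2.minAreaRect((plane(c,q[:,0],z,P)[:,:2]*1000).astype(np.float32)) for z in(.019,.009)])
E
```

```text
[380. 205.] [((521.801513671875, 179.82650756835938), (44.83820343017578, 45.149375915527344), 75.12531280517578), ((518.2645263671875, 177.61572265625), (46.448524475097656, 46.77093505859375), 75.1252212524414)]
[277. 113.] [((629.0095825195312, 236.93386840820312), (67.0885238647461, 51.04373550415039), 64.66732025146484), ((629.322998046875, 236.7741241455078), (69.49799346923828, 52.87696075439453), 64.66728210449219)]
[394. 107.] [((605.8295288085938, 149.8948974609375), (54.0246696472168, 55.93350601196289), 70.09900665283203), ((605.3104248046875, 146.60916137695312), (55.964988708496094, 57.9422721862793), 70.09910583496094)]
```

Emit:
apply_moves --targets '[{"dp": [0.001, 0.001, -0.03], "yaw": 0}, {"dp": [0.001, 0.001, -0.055], "yaw": 0}, {"dp": [0.001, 0.001, -0.075], "yaw": 0}, {"dp": [0.001, 0.001, -0.085], "yaw": 0}, {"dp": [0.001, 0.001, -0.0905], "yaw": 0}, {"dp": [0.001, 0.001, -0.0905], "yaw": 0}, {"dp": [0.001, 0.001, -0.0905], "yaw": 0}]'

```text
time_s: 8.02
tcp_pos: [0.5543, 0.2671, 0.0375]
eef_rot: [-179.9, -0.0, -18.3]
contact_force: [0.1, -0.7, -0.7]
gripper_width: 0.024
gripper_force: 25.0
```

Emit:
apply_moves --targets '[{"dp": [0, 0, -0.0015], "yaw": 0}, {"dp": [0, 0, -0.0015], "yaw": 0}, {"dp": [0, 0, -0.0015], "yaw": 0}]'

```text
time_s: 8.27
tcp_pos: [0.5544, 0.2673, 0.0361]
eef_rot: [-179.9, -0.1, -18.3]
contact_force: [1.7, -0.7, 2.5]
gripper_width: 0.0242
gripper_force: 25.0
```

Emit:
apply_moves --targets '[{"dp": [0, 0, 0], "yaw": 0}, {"dp": [0, 0, 0], "yaw": 0}, {"dp": [0, 0, 0], "yaw": 0}, {"dp": [0, 0, 0], "yaw": 0}, {"dp": [0, 0, 0], "yaw": 0}, {"dp": [0, 0, 0.03], "yaw": 0}, {"dp": [0, 0, 0.065], "yaw": 0}, {"dp": [0, 0, 0.1], "yaw": 0}, {"dp": [0, 0, 0.1], "yaw": 0}, {"dp": [0, 0, 0.1], "yaw": 0}]' --grip -0.2

```text
time_s: 9.1
tcp_pos: [0.5547, 0.268, 0.1378]
eef_rot: [-179.8, -0.1, -18.3]
contact_force: [-0.2, 0.5, -0.7]
gripper_width: 0.0523
gripper_force: 0.0
```

Emit:
apply_moves --targets '[{"dp": [-0.01, -0.03, 0], "yaw": 0}, {"dp": [-0.023, -0.07, 0], "yaw": 0}, {"dp": [-0.036, -0.11, 0], "yaw": 0}, {"dp": [-0.049, -0.15, 0], "yaw": 0}, {"dp": [-0.062, -0.19, 0], "yaw": 0}, {"dp": [-0.075, -0.23, 0], "yaw": 0}, {"dp": [-0.088, -0.27, 0], "yaw": 0}, {"dp": [-0.1, -0.3, 0], "yaw": 0}, {"dp": [-0.112, -0.333, 0], "yaw": 0}, {"dp": [-0.112, -0.333, 0], "yaw": 0}, {"dp": [-0.112, -0.333, 0], "yaw": 0}, {"dp": [-0.112, -0.333, 0], "yaw": 0}]'

```text
time_s: 10.1
tcp_pos: [0.4413, -0.0662, 0.1346]
eef_rot: [180.0, 0.0, -18.3]
contact_force: [-0.4, -0.1, 0.1]
gripper_width: 0.0524
gripper_force: 0.0
```

```bash
python3 w.py e
```

```text
[ 0.4416 -0.0657  0.1347] 10.15 [180.    0.  -18.3] cam at [ 0.509 -0.089  0.305]
knob [423. 155.] 1133 mean [ 0.4573 -0.1798  0.0757] mid [ 0.4567 -0.1812  0.0753] ext [0.025 0.026 0.007]
knob [284. 219.] 901 mean [ 0.4422 -0.067   0.0759] mid [ 0.4415 -0.0667  0.0753] ext [0.024 0.024 0.006]
```

Well centred; descend, grip, lift.

Emit:
apply_moves --targets '[{"dp": [0, -0.001, -0.03], "yaw": 0}, {"dp": [0, -0.001, -0.06], "yaw": 0}, {"dp": [0, -0.001, -0.085], "yaw": 0}, {"dp": [0, -0.001, -0.1], "yaw": 0}, {"dp": [0, -0.001, -0.108], "yaw": 0}, {"dp": [0, -0.001, -0.108], "yaw": 0}, {"dp": [0, -0.001, -0.108], "yaw": 0}]'

```text
time_s: 10.78
tcp_pos: [0.4419, -0.0665, 0.0272]
eef_rot: [180.0, 0.0, -18.2]
contact_force: [0.1, 0.3, 0.1]
gripper_width: 0.0524
gripper_force: 0.0
```

Emit:
apply_moves --targets '[{"dp": [0, 0, 0], "yaw": 0}, {"dp": [0, 0, 0], "yaw": 0}, {"dp": [0, 0, 0], "yaw": 0}, {"dp": [0, 0, 0], "yaw": 0}, {"dp": [0, 0, 0], "yaw": 0}, {"dp": [0, 0, 0], "yaw": 0}, {"dp": [0, 0, 0], "yaw": 0}]' --grip 1

```text
time_s: 11.37
tcp_pos: [0.442, -0.067, 0.0275]
eef_rot: [-180.0, -0.0, -18.3]
contact_force: [0.1, 0.8, 3.7]
gripper_width: 0.0243
gripper_force: 25.0
```

Emit:
apply_moves --targets '[{"dp": [0, 0, 0.03], "yaw": 0}, {"dp": [0, 0, 0.065], "yaw": 0}, {"dp": [0, 0, 0.1], "yaw": 0}, {"dp": [0.01, 0.03, 0.1], "yaw": 0}, {"dp": [0.022, 0.068, 0.1], "yaw": 0}, {"dp": [0.034, 0.105, 0.1], "yaw": 0}, {"dp": [0.046, 0.142, 0.1], "yaw": 0}, {"dp": [0.058, 0.179, 0.1], "yaw": 0}, {"dp": [0.07, 0.216, 0.1], "yaw": 0}, {"dp": [0.08, 0.247, 0.1], "yaw": 0}, {"dp": [0.08, 0.247, 0.1], "yaw": 0}, {"dp": [0.08, 0.247, 0.1], "yaw": 0}, {"dp": [0.08, 0.247, 0.07], "yaw": 0}, {"dp": [0.08, 0.247, 0.04], "yaw": 0}, {"dp": [0.08, 0.247, 0.022], "yaw": 0}, {"dp": [0.08, 0.247, 0.013], "yaw": 0}, {"dp": [0.08, 0.247, 0.008], "yaw": 0}, {"dp": [0.08, 0.247, 0.008], "yaw": 0}, {"dp": [0.08, 0.247, 0.008], "yaw": 0}]'

```text
time_s: 12.95
tcp_pos: [0.5219, 0.1795, 0.036]
eef_rot: [-180.0, -0.0, -18.3]
contact_force: [-0.5, -0.2, -0.7]
gripper_width: 0.0245
gripper_force: 25.0
```

Emit:
apply_moves --targets '[{"dp": [0, 0, 0], "yaw": 0}, {"dp": [0, 0, 0], "yaw": 0}, {"dp": [0, 0, 0], "yaw": 0}, {"dp": [0, 0, 0], "yaw": 0}, {"dp": [0, 0, 0], "yaw": 0}, {"dp": [0, 0, 0.03], "yaw": 0}, {"dp": [0, 0, 0.065], "yaw": 0}, {"dp": [0, 0, 0.1], "yaw": 0}, {"dp": [0, 0, 0.1], "yaw": 0}, {"dp": [0, 0, 0.1], "yaw": 0}]' --grip -0.2

```text
time_s: 13.78
tcp_pos: [0.5228, 0.1809, 0.1377]
eef_rot: [-179.8, -0.2, -18.3]
contact_force: [0.2, -0.4, -0.6]
gripper_width: 0.0525
gripper_force: 0.0
```

Emit:
apply_moves --targets '[{"dp": [-0.006, -0.032, 0], "yaw": 0}, {"dp": [-0.013, -0.072, 0], "yaw": 0}, {"dp": [-0.02, -0.112, 0], "yaw": 0}, {"dp": [-0.027, -0.152, 0], "yaw": 0}, {"dp": [-0.034, -0.192, 0], "yaw": 0}, {"dp": [-0.041, -0.232, 0], "yaw": 0}, {"dp": [-0.049, -0.272, 0], "yaw": 0}, {"dp": [-0.056, -0.31, 0], "yaw": 0}, {"dp": [-0.061, -0.34, 0], "yaw": 0}, {"dp": [-0.065, -0.361, 0], "yaw": 0}, {"dp": [-0.065, -0.361, 0], "yaw": 0}, {"dp": [-0.065, -0.361, 0], "yaw": 0}, {"dp": [-0.065, -0.361, 0], "yaw": 0}]'

```text
time_s: 14.87
tcp_pos: [0.4561, -0.1809, 0.1345]
eef_rot: [180.0, 0.1, -18.3]
contact_force: [1.0, 0.3, 0.1]
gripper_width: 0.0523
gripper_force: 0.0
```

```bash
python3 w.py f
```

```text
[ 0.4564 -0.1805  0.1347] 14.9167 [180.    0.  -18.2] cam at [ 0.524 -0.204  0.305]
knob [236.  19.] 1323 mean [ 0.5985 -0.1949  0.0757] mid [ 0.5993 -0.1951  0.0752] ext [0.024 0.024 0.007]
knob [444. 141.] 1166 mean [ 0.4774 -0.3114  0.0758] mid [ 0.4767 -0.3126  0.0754] ext [0.024 0.025 0.008]
knob [284. 219.] 900 mean [ 0.4574 -0.1815  0.0759] mid [ 0.4564 -0.1812  0.0753] ext [0.025 0.024 0.007]
```

Emit:
apply_moves --targets '[{"dp": [0, -0.001, -0.03], "yaw": 0}, {"dp": [0, -0.001, -0.06], "yaw": 0}, {"dp": [0, -0.001, -0.085], "yaw": 0}, {"dp": [0, -0.001, -0.1], "yaw": 0}, {"dp": [0, -0.001, -0.108], "yaw": 0}, {"dp": [0, -0.001, -0.108], "yaw": 0}, {"dp": [0, -0.001, -0.108], "yaw": 0}]'

```text
time_s: 15.55
tcp_pos: [0.457, -0.1816, 0.0274]
eef_rot: [180.0, 0.0, -18.2]
contact_force: [-0.4, 1.0, 0.2]
gripper_width: 0.0527
gripper_force: 0.0
```

Emit:
apply_moves --targets '[{"dp": [0, 0, 0], "yaw": 0}, {"dp": [0, 0, 0], "yaw": 0}, {"dp": [0, 0, 0], "yaw": 0}, {"dp": [0, 0, 0], "yaw": 0}, {"dp": [0, 0, 0], "yaw": 0}, {"dp": [0, 0, 0], "yaw": 0}, {"dp": [0, 0, 0], "yaw": 0}]' --grip 1

```text
time_s: 16.13
tcp_pos: [0.4569, -0.1821, 0.0275]
eef_rot: [-180.0, -0.0, -18.3]
contact_force: [-0.0, 0.7, 4.0]
gripper_width: 0.0244
gripper_force: 25.0
```

Emit:
apply_moves --targets '[{"dp": [0, 0, 0.03], "yaw": 0}, {"dp": [0, 0, 0.065], "yaw": 0}, {"dp": [0, 0, 0.1], "yaw": 0}, {"dp": [0.014, 0.03, 0.1], "yaw": -2}, {"dp": [0.031, 0.068, 0.1], "yaw": -2}, {"dp": [0.048, 0.106, 0.1], "yaw": -2}, {"dp": [0.065, 0.144, 0.1], "yaw": -2}, {"dp": [0.082, 0.182, 0.1], "yaw": -2}, {"dp": [0.099, 0.22, 0.1], "yaw": -2}, {"dp": [0.116, 0.258, 0.1], "yaw": -2}, {"dp": [0.133, 0.294, 0.1], "yaw": -2}, {"dp": [0.15, 0.3315, 0.1], "yaw": -2}, {"dp": [0.15, 0.3315, 0.1], "yaw": -2}, {"dp": [0.15, 0.3315, 0.07], "yaw": -2}, {"dp": [0.15, 0.3315, 0.04], "yaw": -2}, {"dp": [0.15, 0.3315, 0.022], "yaw": -2}, {"dp": [0.15, 0.3315, 0.013], "yaw": -2}, {"dp": [0.15, 0.3315, 0.008], "yaw": -2}, {"dp": [0.15, 0.3315, 0.008], "yaw": -2}, {"dp": [0.15, 0.3315, 0.008], "yaw": -2}]'

```text
time_s: 17.8
tcp_pos: [0.6071, 0.1496, 0.0359]
eef_rot: [-180.0, -0.0, -20.3]
contact_force: [0.5, 0.4, -0.8]
gripper_width: 0.0241
gripper_force: 25.0
```

Emit:
apply_moves --targets '[{"dp": [0, 0, 0], "yaw": 0}, {"dp": [0, 0, 0], "yaw": 0}, {"dp": [0, 0, 0], "yaw": 0}, {"dp": [0, 0, 0], "yaw": 0}, {"dp": [0, 0, 0], "yaw": 0}, {"dp": [0, 0, 0.03], "yaw": 0}, {"dp": [0, 0, 0.065], "yaw": 0}, {"dp": [0, 0, 0.1], "yaw": 0}, {"dp": [0, 0, 0.1], "yaw": 0}, {"dp": [0, 0, 0.1], "yaw": 0}]' --grip -0.2

```text
time_s: 18.63
tcp_pos: [0.608, 0.1502, 0.138]
eef_rot: [-179.8, -0.2, -20.3]
contact_force: [-1.1, -0.1, -1.3]
gripper_width: 0.0527
gripper_force: 0.0
```

Emit:
apply_moves --targets '[{"dp": [-0.009, -0.032, 0], "yaw": 0}, {"dp": [-0.02, -0.07, 0], "yaw": 0}, {"dp": [-0.03, -0.108, 0], "yaw": 0}, {"dp": [-0.041, -0.146, 0], "yaw": 0}, {"dp": [-0.052, -0.184, 0], "yaw": 0}, {"dp": [-0.062, -0.222, 0], "yaw": 0}, {"dp": [-0.073, -0.26, 0], "yaw": 0}, {"dp": [-0.084, -0.298, 0], "yaw": 0}, {"dp": [-0.094, -0.336, 0], "yaw": 0}, {"dp": [-0.105, -0.374, 0], "yaw": 0}, {"dp": [-0.116, -0.412, 0], "yaw": 0}, {"dp": [-0.124, -0.44, 0], "yaw": 0}, {"dp": [-0.13, -0.462, 0], "yaw": 0}, {"dp": [-0.13, -0.462, 0], "yaw": 0}, {"dp": [-0.13, -0.462, 0], "yaw": 0}, {"dp": [-0.13, -0.462, 0], "yaw": 0}]'

```text
time_s: 19.97
tcp_pos: [0.476, -0.3123, 0.1342]
eef_rot: [-180.0, 0.1, -20.3]
contact_force: [0.1, -0.3, -0.5]
gripper_width: 0.0527
gripper_force: 0.0
```

```bash
python3 w.py g
```

```text
[ 0.4763 -0.3119  0.1345] 20.0167 [-1.80e+02  1.00e-01 -2.03e+01] cam at [ 0.543 -0.338  0.305]
knob [221.  64.] 1232 mean [ 0.5956 -0.3112  0.0757] mid [ 0.5961 -0.3109  0.0756] ext [0.024 0.024 0.008]
knob [ 75. 120.] 1312 mean [ 0.5994 -0.1972  0.0755] mid [ 0.6    -0.1951  0.075 ] ext [0.024 0.025 0.008]
knob [284. 219.] 897 mean [ 0.4775 -0.3132  0.0759] mid [ 0.4766 -0.3129  0.0755] ext [0.024 0.024 0.006]
```

Emit:
apply_moves --targets '[{"dp": [0, -0.001, -0.03], "yaw": 0}, {"dp": [0, -0.001, -0.06], "yaw": 0}, {"dp": [0, -0.001, -0.085], "yaw": 0}, {"dp": [0, -0.001, -0.1], "yaw": 0}, {"dp": [0, -0.001, -0.108], "yaw": 0}, {"dp": [0, -0.001, -0.108], "yaw": 0}, {"dp": [0, -0.001, -0.108], "yaw": 0}]'

```text
time_s: 20.65
tcp_pos: [0.4771, -0.3132, 0.0275]
eef_rot: [180.0, -0.0, -20.2]
contact_force: [0.8, -0.3, 0.3]
gripper_width: 0.0524
gripper_force: 0.0
```

Emit:
apply_moves --targets '[{"dp": [0, 0, 0], "yaw": 0}, {"dp": [0, 0, 0], "yaw": 0}, {"dp": [0, 0, 0], "yaw": 0}, {"dp": [0, 0, 0], "yaw": 0}, {"dp": [0, 0, 0], "yaw": 0}, {"dp": [0, 0, 0], "yaw": 0}, {"dp": [0, 0, 0], "yaw": 0}]' --grip 1

```text
time_s: 21.23
tcp_pos: [0.4769, -0.3136, 0.0276]
eef_rot: [-180.0, -0.0, -20.3]
contact_force: [-0.3, 1.8, 2.5]
gripper_width: 0.0242
gripper_force: 25.0
```

Emit:
apply_moves --targets '[{"dp": [0, 0, 0.03], "yaw": 0}, {"dp": [0, 0, 0.065], "yaw": 0}, {"dp": [0, 0, 0.1], "yaw": 0}, {"dp": [0, 0, 0.125], "yaw": 0}, {"dp": [0.009, 0.03, 0.125], "yaw": 0}, {"dp": [0.02, 0.068, 0.125], "yaw": 0}, {"dp": [0.031, 0.106, 0.125], "yaw": 0}, {"dp": [0.042, 0.144, 0.125], "yaw": 0}, {"dp": [0.053, 0.182, 0.125], "yaw": 0}, {"dp": [0.065, 0.22, 0.125], "yaw": 0}, {"dp": [0.076, 0.258, 0.125], "yaw": 0}, {"dp": [0.087, 0.296, 0.125], "yaw": 0}, {"dp": [0.098, 0.334, 0.125], "yaw": 0}, {"dp": [0.109, 0.372, 0.125], "yaw": 0}, {"dp": [0.12, 0.41, 0.125], "yaw": 0}, {"dp": [0.132, 0.448, 0.125], "yaw": 0}, {"dp": [0.143, 0.486, 0.125], "yaw": 0}, {"dp": [0.153, 0.52, 0.125], "yaw": 0}, {"dp": [0.161, 0.548, 0.125], "yaw": 0}, {"dp": [0.161, 0.548, 0.125], "yaw": 0}]'

```text
time_s: 22.9
tcp_pos: [0.6385, 0.2393, 0.1509]
eef_rot: [180.0, 0.0, -20.1]
contact_force: [0.6, -2.0, -0.0]
gripper_width: 0.0241
gripper_force: 25.0
```

Emit:
apply_moves --targets '[{"dp": [0, 0, -0.03], "yaw": 0}, {"dp": [0, 0, -0.06], "yaw": 0}, {"dp": [0, 0, -0.085], "yaw": 0}, {"dp": [0, 0, -0.103], "yaw": 0}, {"dp": [0, 0, -0.112], "yaw": 0}, {"dp": [0, 0, -0.117], "yaw": 0}, {"dp": [0, 0, -0.117], "yaw": 0}, {"dp": [0, 0, -0.117], "yaw": 0}]'

```text
time_s: 23.57
tcp_pos: [0.638, 0.2347, 0.036]
eef_rot: [-180.0, -0.0, -20.3]
contact_force: [-0.3, 0.2, -0.4]
gripper_width: 0.0244
gripper_force: 25.0
```

Release, rise, and retreat so the cameras see the tray.

Emit:
apply_moves --targets '[{"dp": [0, 0, 0], "yaw": 0}, {"dp": [0, 0, 0], "yaw": 0}, {"dp": [0, 0, 0], "yaw": 0}, {"dp": [0, 0, 0], "yaw": 0}, {"dp": [0, 0, 0], "yaw": 0}, {"dp": [0, 0, 0.03], "yaw": 0}, {"dp": [0, 0, 0.065], "yaw": 0}, {"dp": [0, 0, 0.1], "yaw": 0}, {"dp": [0, 0, 0.14], "yaw": 0}, {"dp": [-0.025, 0.03, 0.15], "yaw": 0}, {"dp": [-0.05, 0.06, 0.15], "yaw": 0}, {"dp": [-0.08, 0.09, 0.15], "yaw": 0}, {"dp": [-0.11, 0.12, 0.15], "yaw": 0}, {"dp": [-0.14, 0.15, 0.15], "yaw": 0}, {"dp": [-0.17, 0.18, 0.15], "yaw": 0}, {"dp": [-0.2, 0.21, 0.15], "yaw": 0}, {"dp": [-0.23, 0.24, 0.15], "yaw": 0}, {"dp": [-0.26, 0.27, 0.15], "yaw": 0}, {"dp": [-0.26, 0.27, 0.15], "yaw": 0}, {"dp": [-0.26, 0.27, 0.15], "yaw": 0}]' --grip -0.2

```text
time_s: 25.23
tcp_pos: [0.3754, 0.5065, 0.1851]
eef_rot: [-180.0, 0.0, -20.0]
contact_force: [1.1, -0.1, 0.3]
gripper_width: 0.0528
gripper_force: 0.0
```

```bash
python3 - <<'E'
from plant import cams,get_state
from h import *
print(get_state()['tcp_pos'])
for n in('top','side'):
    c=cams.capture(n);X=cloud(c);Z=X[...,2]
    m=((Z>.055)&(Z<.1)&(X[...,0]>.4)&(X[...,0]<.75)&(abs(X[...,1])<.4)).astype(np.uint8)
    k,l,st,ce=cv2.connectedComponentsWithStats(m)
    for i in range(1,k):
        if st[i,4]>30:
            p=X[l==i]; print(n,ce[i].round(),((p.min(0)+p.max(0))/2).round(4)[:2],'top',np.percentile(p[:,2],90).round(4))
i=c['image'][100:400,150:450]; cv2.imwrite('pics/end.png',cv2.resize(i[...,::-1],None,fx=2,fy=2))
E
```

```text
[0.3754021  0.50645455 0.18508544]
top [153. 183.] [0.6365 0.234 ] top 0.0866
top [192. 197.] [0.6041 0.1492] top 0.0866
top [353. 197.] [ 0.6006 -0.1938] top 0.0778
top [406. 198.] [ 0.5969 -0.3091] top 0.0778
top [137. 222.] [0.5535 0.2662] top 0.0865
top [178. 236.] [0.5214 0.1785] top 0.0871
side [247. 140.] [0.6347 0.2326] top 0.0852
side [209. 144.] [0.5518 0.2645] top 0.0849
side [253. 165.] [0.6035 0.147 ] top 0.0855
side [212. 171.] [0.5187 0.1773] top 0.0853
side [349. 280.] [ 0.6009 -0.1954] top 0.0766
side [395. 336.] [ 0.597  -0.3111] top 0.077
```

View pics/end.png

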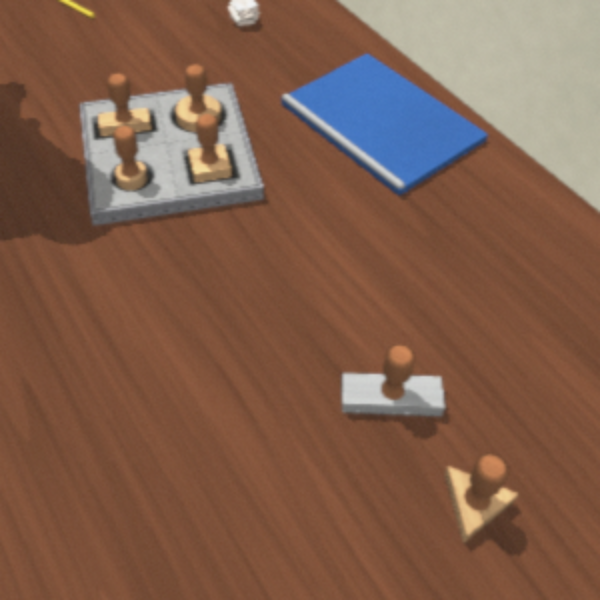

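The picture shows all four stamps upright in their own wells. Their tops are 9 mm above those of the two that stay, as they should be, and the paperweight and triangular stamp have not moved.

```bash
python3 -c "
from plant import r
print(r.close_job())"
```

```text
the job is handed in; nothing more can be done
None
```

I put all four stamps upright and fully down in their own wells, left the triangular stamp and paperweight where they stood, and handed the job in at about 25 s; the judge's result was not shown. The fingers sat about 38 mm higher than the stated tool frame, so the first grasp closed above the knob without touching it and I lowered the later grasps to match.

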